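Click the dish carriage into the reading position

ROBOT

A 7-joint arm with a two-finger parallel gripper is mounted at the origin on a cart in front of the work surface, level with it; the furniture and walls round the work are solid. World frame = base frame: x ahead of the robot, y to its left, z up, the work surface at z = 0. Lengths are in m, angles in rad, forces in N, time in s.
With the tool pointing down it reaches from about 0.4 to 0.875 m from the base axis. Payload 4.4 kg.
Tool frame: the origin (TCP) lies on the mounting face of the last link; the fingertips stand 173 mm ahead of it and the grasp point (between the pads) lies 155 mm ahead of it; z points along the fingers, y is the line along which they close (so a half turn about z gives the same grasp; the last joint's range is limited). The gripper opens to 85 mm and grips with 20 to 120 N. Pads are 22 mm wide; open, the fingers measure 114 mm over their backs; the gripper's body (76 mm by 85 mm) begins 54 mm behind the grasp point. The pads swing forward as they close: fully open they stand 13 mm farther back than shut.
Start: joints at [-1.175, 0.628, 0.038, 1.517, -0.027, 0.996, -0.02], TCP at [0.29, 0.582, 0.405] pointing down, gripper open.
Joint ranges: [-3.06, 3.06], [-0.37, 2.12], [-1.25, 1.32], [0.18, 2.47], [-1.1, 4.24], [0.23, 1.98], [-2.94, 2.94]. Speed limits (rad/s): [2.57, 2.57, 3.14, 3.14, 3.14, 3.14, 3.14].

INTERFACE

Orientations are given as a unit quaternion [w, x, y, z].
In Python, from plant import robot gives the robot as it stands. The module is installed in compiled form; this text tells all that it offers.
- The arm moves only by the shell command python3 -m crank 'ROWS' [FORCE]. ROWS is JSON, a list of rows, each a list of 3 entries, a list of its own where there are three numbers: the shift along the tool's x, y, z in mm, then the turn about the tool's z in rad, then the finger opening in mm, from 0 to 85.4. In form: [[[dx, dy, dz], roll, fingers], ...]. A call has 1 to 8 rows; each row shifts and turns the commanded pose from where the row before left it, along the tool's axes as they then stand; what a row does not reach is not made up. A row lasts 1/10 s, in which the tool goes at most 50 mm and 8.59 degrees, less where a joint would pass 70% of its speed; a pose out of reach is approached as far as the arm can. A call with a gripper value outside its range is refused whole. The fingers move at their own pace and stop on an object; FORCE is the grip in N (left out, the last holds). Time passes only in rows, so rows that do not move let the fingers close. It gives the time, the measured TCP pose, the force, the opening and the grip force at its end, in the units of the state.
- robot.observe(): the state, without advancing time (a new reading comes with each control period).
- robot.get_image(name): name is "scene" or "top"; returns (picture, depth): 384x512x3 uint8, red, green, blue; 384x512 float32, m along the optical axis (not along the pixel's ray), 0 where there is no reading.
- robot.camera_model(name): a dict with "vertical_fov" (degrees; the focal length in pixels is half the picture's height over the tangent of half this angle, whatever the lens; pixels are square), "cx", "cy" (the principal point, pixels), "dist" ([k1, k2, p1, p2, k3] as OpenCV has them; the pictures are not rectified), "rvec" (rotation vector, rad) and "tvec" (3), from world to camera coordinates, as OpenCV has them. Camera axes: x right, y down, z forward; pixel columns grow to the right and rows downward; lengths in m; the calibration is good to about 2 mm. A picture is of the moment at which its call begins. camera_model takes no time and is no camera call.
- robot.finish_job(): hands the job in; it is judged then, once.
The state is a dict: "time": time; "joint_positions": joint angles; "joint_vel": joint speeds; "joint_torque": joint torques, N m; "tcp_pos": TCP position; "tcp_rot": TCP orientation; "ft_force": force on the tool from outside, world axes, zero at the start; "ft_torque": the same for the moment, N m; "gripper_width": finger opening in m; "finger_force": force on a finger pad.
Only numpy, scipy, OpenCV 4.12 (cv2) and the standard library are available. Lean on these libraries where they do the work, as an engineer would, in place of code of your own. Each camera call takes 0.05 s, during which the arm holds its last target. There are 200 camera calls.

TASK

The sample stage is still locked for transport: slide the red lock knob toward the robot all the way to its end stop. Then take the black handle of the carriage and slide it along its rail, away from the lock, until the carriage clicks into the notch at the reading head (black line at the red pointer) and no farther: do not push on through the notch. Finish while still gripping the handle and holding the carriage still in the notch, with the lock left fully open and the bottles and flask around left where they stand.

Things in the scene. Friction and masses are not known exactly. Their poses are not given: they have to be found in the camera images.
- base: grey base plate of the sample stage, 230 x 380 mm, 14 mm thick, fixed to the bench. Origin on the bench top near the middle of the plate (the plate reaches from x = -125 to +105 mm and y = -190 to +190 mm). Its axes: z up, y along the rail in the direction in which the carriage must travel, -x to the front, toward the robot. Steel rods carry the carriage; a silvery end block 48 mm high stands at each end (y = +-180 mm, x = -49 to +37 mm).
- lock (a joint): travel of the transport lock in m: 0 = locked, 0.030 = fully open at its end stop. It moves along the base's -x (toward the robot), takes about 3 N to move and stays where it is left. Locked, its bolt stands in front of a hook of the carriage and lets the carriage move only a few mm; the bolt is clear of the hook from about 0.013 on.
- lock_grip (a point): centre of the red lock knob, an upright red block 24 mm along base x, 14 mm along base y and 38 mm tall, 44 mm above the bench (the block reaches from 22 to 60 mm). When locked it is at base x = -75, y = -145 mm. Low dark guide strips (top 23 mm above the bench) lie either side of it, 13 mm from the knob's middle and beyond.
- carriage: aluminium carriage on the rail, plate 158 x 90 mm, top 40 mm above the bench, with a glass dish (69 mm wide, top 55 mm above the bench) clipped to it. It moves only along base y: 160 mm of travel to its end stop, about 1 N of friction. It starts at the lock's end, its origin (under the dish, 26 mm above the bench) at base y = -60 mm. Under it a sprung steel ball runs on the brass click strip of the head.
- grip (a point): grip point in the carriage's black upright handle fin: the fin is 12 mm thick along base y, 26 mm along base x, and reaches from 40 to 85 mm above the bench; this point lies in its middle, 64 mm above the bench, 85 mm in front (base -x) of the carriage origin. Clear space on both sides along y; the nearest part of the dish is 58 mm behind it.
- index (a point): outer end of the black index line on the rear edge of the carriage's top, 30 mm toward -y from the handle's middle and 40 mm above the bench.
- head: white reading head fixed on the rear of the base, 102 mm tall, with a black lens barrel over the dish's path (93 mm behind the handle's path, underside 66 mm above the bench). It is clamped at a different place along the rail each time. Axes parallel to the base's.
- notch (a point): tip of the red pointer on the head (on its side toward the lock), 40 mm above the bench, level with the index line. The ball sits in the bottom of the notch when the index line is opposite this tip (same base y). The notch is a V reaching 4 mm either side: coming within that the ball pulls the carriage in with about 5 to 8 N, centres it by itself if it is let loose, and resists with about 5 to 8 N being pushed on; past 5 mm beyond it has left the notch.
- flask_front: conical flask of clear glass, 85 x 85 x 144 mm, loose bystander; origin at the middle of its underside
- dropper_bottle: white dropper bottle with nozzle, 55 x 55 x 153 mm, loose bystander; origin at the middle of its underside
- bottle_dark: small bottle with a dark blue body and grey cap, 51 x 51 x 93 mm, loose bystander; origin at the middle of its underside

How it is judged:
By the outcome, as a careful person would: the job done as asked, in the order asked, and still so for the second after the job is handed in, while the arm keeps its last pose, push and grip.
It also fails if it takes over 51 s, if anything falls off the work surface, if the arm or the gripper's body presses on something with over 40 N, if the wrist force passes 120 N, or if a joint passes its speed limit or range.

## Working session

There is one attempt and no reset: what is moved stays moved. The work goes in short steps, Python scripts to look and compute and a shell command to move; the robot and the scene stay as the last step left them, time stands still between calls to the robot, and variables do not carry over. Pictures are saved under pics/ and viewed, at most 10 in all, crops included, and the job is handed in when it is done.

```bash
mkdir -p pics; cat > h.py <<'E'
import numpy as np, cv2
from plant import robot
def cam(n):
    m=robot.camera_model(n); f=192/np.tan(np.radians(m["vertical_fov"])/2)
    K=np.array([[f,0,m["cx"]],[0,f,m["cy"]],[0,0,1]]); R=cv2.Rodrigues(np.array(m["rvec"],float))[0]
    return K,np.array(m["dist"],float),R,np.array(m["tvec"],float).ravel()
def ray(n,uv):
    K,d,R,t=cam(n); p=cv2.undistortPoints(np.array(uv,float).reshape(-1,1,2),K,d).reshape(-1,2)
    return np.c_[p,np.ones(len(p))]@R, -R.T@t
def at_z(n,uv,z):
    r,c=ray(n,uv); return c+r*((z-c[2])/r[:,2])[:,None]
def cloud(n,depth):
    v,u=np.mgrid[0:384,0:512]; r,c=ray(n,np.c_[u.ravel(),v.ravel()])
    return (c+r*depth.reshape(-1,1)).reshape(384,512,3)
E
python3 - <<'E'
from h import *
s=robot.observe(); print(s["time"],s["tcp_pos"],s["tcp_rot"],s["gripper_width"])
for n in("scene","top"):
    im,d=robot.get_image(n); np.savez("pics/%s0.npz"%n,im=im,d=d); cv2.imwrite("pics/%s0.png"%n,cv2.resize(im[:,:,::-1],(800,600),interpolation=cv2.INTER_CUBIC)); K,_,R,t=cam(n);print(n,K[0,0],-R.T@t,(d>0).mean())
E
```

```text
0.0 [0.2894199  0.58165931 0.4037601 ] [-2.21379111e-04  2.28851604e-01  9.73460815e-01 -9.67311649e-04] 0.08505726471353323
scene 387.3273265314651 [-0.01493531 -0.73654371  0.69428545] 0.9961293538411459
top 408.0023974907966 [0.29131198 0.06357051 1.20110397] 0.9962972005208334
```

View pics/top0.png

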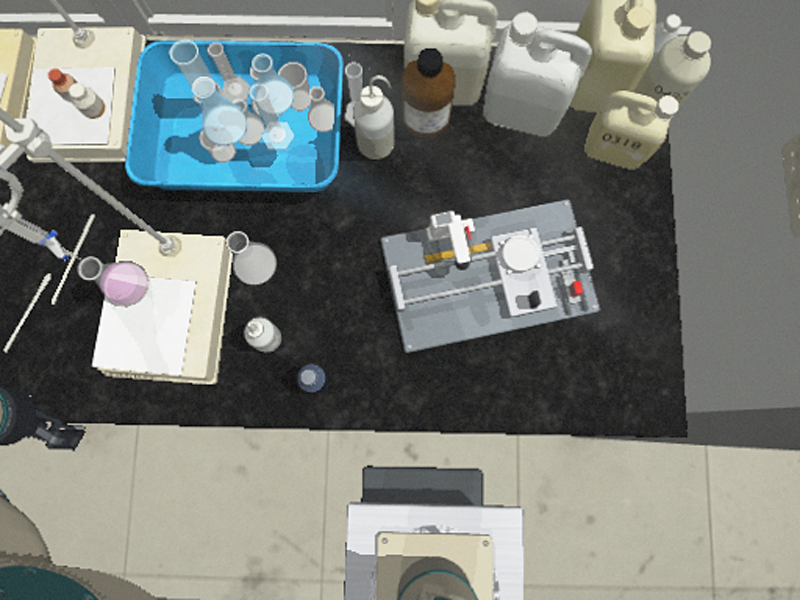

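View pics/scene0.png

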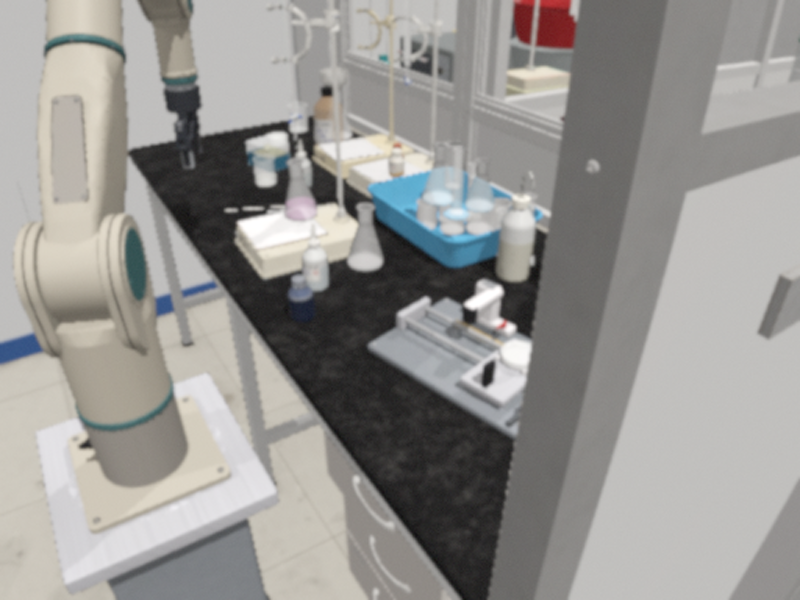

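The top view (800 px scale) shows the base plate with corners near (382,238), (570,200), (600,312) and (407,351). The red knob is at (577,288), the black handle at (534,299), and the red pointer at (469,233) on the head. The flask, dropper bottle and dark bottle are well to the left, and the scene view agrees.

```bash
python3 - <<'E'
from h import *
z=np.load("pics/top0.npz"); im=z["im"].astype(int); P=cloud("top",z["d"])
def px(U): return (np.array(U,float)+.5)/1.5625-.5
C=at_z("top",[px(c) for c in [(382,238),(570,200),(600,312),(407,351)]],.014); print("corners",C.round(4).tolist())
X=P.reshape(-1,3)
R,G,B=im[...,0],im[...,1],im[...,2]
v,u=np.mgrid[0:384,0:512]
win=(u>240)&(u<390)&(v>120)&(v<230)
pl=win&(P[...,2]>.008)&(P[...,2]<.020)
rect=cv2.minAreaRect(P[pl][:,:2].astype(np.float32)*1000); print("rect",rect, np.median(P[pl][:,2]))
red=win&(R>G+80)&(R>B+80)
n,l,st,ce=cv2.connectedComponentsWithStats(red.astype(np.uint8))
for i in range(1,n): print("red",ce[i]*1.5625,st[i],P[l==i].mean(0).round(4),P[l==i][:,2].max())
h=win&(P[...,2]>.075)&(P[...,2]<.095)&(v>180)
print("handle",P[h].mean(0),h.sum())
# base frame from corners
c=C[:,:2]; ey=((c[0]-c[1])+(c[3]-c[2]));ey/=np.hypot(*ey); th=np.arctan2(ey[1],ey[0])-np.pi/2
ex=np.array([ey[1],-ey[0]]); mid=c.mean(0); org=mid+.010*ex
print("th",th,"org",org,"sizes",[np.hypot(*(c[i]-c[(i+1)%4])) for i in range(4)])
W=lambda b: (org+ex*b[0]+ey*b[1]).round(4)
print("knob pred",W((-.075,-.145)),"handle pred",W((-.085,-.060)))
crop=im[110:240,230:400].astype(np.uint8)[:,:,::-1]; cv2.imwrite("pics/crop0.png",cv2.resize(crop,(782,598),interpolation=cv2.INTER_CUBIC))
E
```

```text
corners [[0.646, 0.1095, 0.014], [0.7333, -0.2576, 0.014], [0.5108, -0.3087, 0.014], [0.4279, 0.0561, 0.014]]
rect ((582.7115478515625, -118.33929443359375), (267.2939453125, 439.46014404296875), 7.299087047576904) 0.015087419292848403
red [467.63392857 231.58482143] [298 145   4   8  14] [ 0.6541 -0.054   0.0412] 0.04661715620027085
red [577.30263158 286.43092105] [367 180   6   8  38] [ 0.5359 -0.2384  0.1171] 1.2011039659725262
handle [ 0.52031415 -0.17248685  0.0842342 ] 49
th 0.22843216125009858 org [ 0.58923775 -0.09789629] sizes [np.float64(0.37728734765763433), np.float64(0.22827734625476276), np.float64(0.3741544085136318), np.float64(0.22460686802583904)]
knob pred [ 0.549  -0.2561] handle pred [ 0.52   -0.1756]
```

View pics/crop0.png

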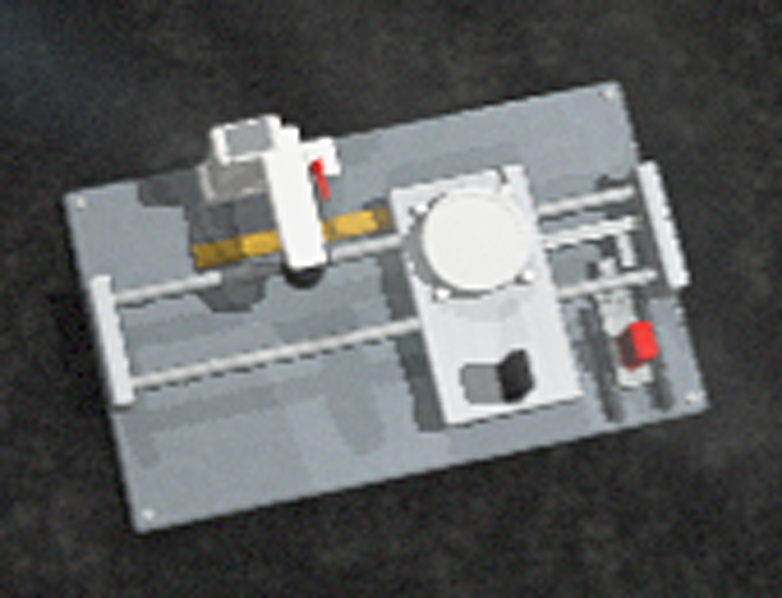

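The crop shows the knob top at about (642,340), the handle top at (514,372), the pointer tip at (325,195) and the index line at (512,178). The fitted plate is 377 x 226 mm against the given 380 x 230, so it agrees. I'll start the arm over at its current height and refine the points at the same time.

```bash
python3 -m crank '[[[-34,-32,0],0,85],[[-34,-32,0],0,85],[[-34,-32,0],0,85],[[-34,-32,0],0,85],[[-34,-32,0],0,85],[[-34,-32,0],0,85],[[-34,-32,0],0,85],[[-34,-32,0],0,85]]'
python3 - <<'E'
from h import *
z=np.load("pics/top0.npz"); im=z["im"].astype(int)
R,G,B=im[...,0],im[...,1],im[...,2]
q=lambda U:(np.array(U,float)+.5)/4.6-.5+np.array([230,110])
th=.2284; ex=np.array([np.cos(th),np.sin(th)]); ey=np.array([-np.sin(th),np.cos(th)])
org=np.array([.58924,-.0979])
for n,U,h in [("knob",(642,340),.060),("handle",(514,372),.085),("tip",(325,196),.040),("index",(512,178),.040),("blk-",(655,170),.048),("blk-front",(678,283),.048),("blk+",(100,280),.048),("blk+front",(122,402),.048)]:
    p=at_z("top",[q(U)],h)[0]; d=p[:2]-org; print(n,p.round(4),"base",(d@ex).round(4),(d@ey).round(4))
E
```

```text
time: 0.9
tcp_pos: [0.4192, 0.2297, 0.4046]
tcp_rot: [-0.0, 0.229, 0.973, -0.0]
ft_force: [2.2, 0.2, -0.0]
gripper_width: 0.0853
finger_force: 0.0
knob [ 0.5479 -0.2536  0.06  ] base -0.0755 -0.1423
handle [ 0.5204 -0.1678  0.085 ] base -0.0829 -0.0525
tip [ 0.6422 -0.0571  0.04  ] base 0.0609 0.0278
index [ 0.6575 -0.1779  0.04  ] base 0.0483 -0.0934
blk- [ 0.6628 -0.2686  0.048 ] base 0.033 -0.183
blk-front [ 0.5883 -0.281   0.048 ] base -0.0424 -0.1781
blk+ [0.5809 0.086  0.048 ] base 0.0336 0.181
blk+front [0.5028 0.0701 0.048 ] base -0.0461 0.1832
```

The knob, the end blocks and the tip agree with the given geometry to about 3 mm. Next I'll go over the knob and turn the tool.

```bash
python3 -m crank '[[[-30,-34,0],0,60],[[-30,-34,0],0,60],[[-30,-34,0],0,50],[[-30,-34,0],0,50],[[-30,-34,0],0,40],[[-30,-34,0],0,36],[[-30,-34,0],0,36],[[-30,-34,0],0,36]]'
python3 -m crank '[[[-30,-34,0],0,36],[[-30,-34,0],0,36],[[-30,-34,0],0,36],[[0,0,10],0.148,36],[[0,0,10],0.148,36],[[0,0,10],0.148,36],[[0,0,10],0.148,36],[[0,0,10],0.148,36]]'
python3 -m crank '[[[0,0,10],0.148,36],[[0,0,10],0.148,36],[[0,0,10],0.148,36],[[0,0,10],0.148,36],[[0,0,10],0.148,36],[[0,0,0],0.148,36],[[0,0,0],0.148,36],[[0,0,0],0.148,36]]'
python3 -m crank '[[[0,0,0],0.148,36],[[0,0,0],0.148,36],[[0,0,0],0.148,36],[[0,0,0],0.082,36],[[0,0,0],0,36]]'
cat > go.py <<'E'
import sys
from h import *
# remaining shift in tool axes (mm) to a tcp target x y z, and roll to bring tool y to -base y
s=robot.observe(); w,x,y,z=s["tcp_rot"]
from scipy.spatial.transform import Rotation as Ro
R=Ro.from_quat([x,y,z,w]).as_matrix(); t=np.array(sys.argv[1:4],float)
th=.2284; a=np.arctan2(R[1,1],R[0,1])
print("t",s["time"],"tcp",s["tcp_pos"].round(4) if hasattr(s["tcp_pos"],"round") else s["tcp_pos"],"d_tool mm",(1000*R.T@(t-np.array(s["tcp_pos"]))).round(1),"roll",round(float(-(np.mod(th-np.pi/2-a+np.pi,2*np.pi)-np.pi)),4),"tilt",R[:,2].round(4),"j",np.round(s["joint_positions"],2))
E
python3 go.py .549 -.255 .25
```

```text
time: 1.7
tcp_pos: [0.5128, -0.1207, 0.4045]
tcp_rot: [-0.0, 0.229, 0.973, 0.0]
ft_force: [0.8, -0.2, -0.3]
gripper_width: 0.0358
finger_force: 0.0
time: 2.5
tcp_pos: [0.5477, -0.2502, 0.3539]
tcp_rot: [-0.0, 0.568, 0.823, -0.0]
ft_force: [-0.1, 0.1, -0.5]
gripper_width: 0.0362
finger_force: 0.0
time: 3.3
tcp_pos: [0.5477, -0.2501, 0.3042]
tcp_rot: [-0.0, 0.931, 0.366, -0.0]
ft_force: [-0.0, 0.7, -0.1]
gripper_width: 0.0362
finger_force: 0.0
time: 3.8
tcp_pos: [0.5478, -0.2499, 0.3041]
tcp_rot: [-0.0, 0.993, 0.115, -0.001]
ft_force: [0.7, -0.7, 0.1]
gripper_width: 0.0358
finger_force: 0.0
t 3.8 tcp [ 0.5478 -0.2499  0.3041] d_tool mm [ 0.   5.3 54.1] roll 0.0017 tilt [-0.0012  0.     -1.    ] j [-0.05  0.81  0.74  1.76 -0.7   0.86 -0.32]
```

```bash
python3 -m crank '[[[0,5,25],0,36],[[0,0,25],0,36],[[0,0,4],0,36],[[0,0,0],0,36]]'
python3 - <<'E'
from h import *
im,d=robot.get_image("top"); np.savez("pics/top1.npz",im=im,d=d)
im2,_=robot.get_image("scene")
a=cv2.resize(im[130:230,300:400,::-1],(580,580),interpolation=cv2.INTER_CUBIC)
b=im2[180:300,230:350,::-1]
cv2.imwrite("pics/c1.png",a)
E
```

```text
time: 4.2
tcp_pos: [0.5487, -0.2551, 0.2501]
tcp_rot: [-0.001, 0.993, 0.115, -0.001]
ft_force: [0.6, 0.9, -0.5]
gripper_width: 0.0359
finger_force: 0.0
```

View pics/c1.png

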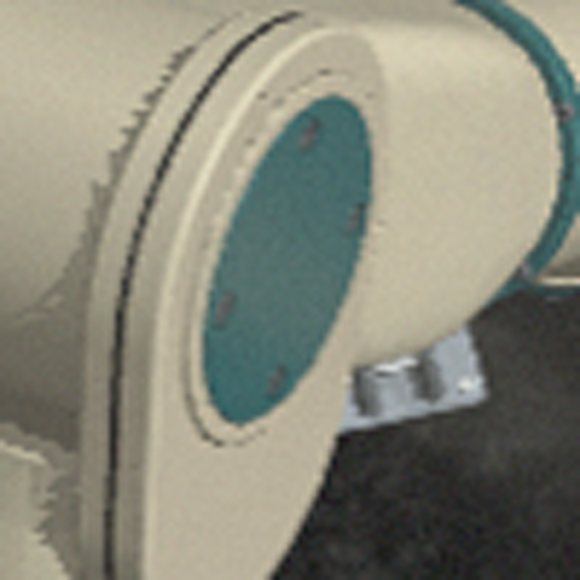

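The arm hides the knob from the top camera. With 11 mm of clearance per side the measured position is good enough, so I'll descend while watching the force and close gently.

```bash
python3 -m crank '[[[0,0,15],0,36],[[0,0,15],0,36],[[0,0,10],0,36],[[0,0,9],0,36],[[0,0,0],0,36]]' 20
python3 -m crank '[[[0,0,0],0,26],[[0,0,0],0,20],[[0,0,0],0,17],[[0,0,0],0,10],[[0,0,0],0,10],[[0,0,0],0,10]]' 20
```

```text
time: 4.8
tcp_pos: [0.5484, -0.2548, 0.2]
tcp_rot: [-0.001, 0.993, 0.115, -0.001]
ft_force: [-1.2, 0.7, -0.6]
gripper_width: 0.0361
finger_force: 0.0
time: 5.4
tcp_pos: [0.549, -0.2544, 0.2023]
tcp_rot: [-0.001, 0.993, 0.115, 0.0]
ft_force: [-1.3, 3.5, 5.2]
gripper_width: 0.0137
finger_force: 22.4
```

The 13.7 mm opening means the knob is gripped. I'll ease up 2 mm and then pull toward the robot.

```bash
python3 -m crank '[[[0,0,-2],0,10],[[-3,0,0],0,10],[[-4,0,0],0,10],[[-4,0,0],0,10],[[-4,0,0],0,10],[[-4,0,0],0,10],[[-4,0,0],0,10],[[0,0,0],0,10]]'
python3 go.py .549 -.255 .202; python3 -m crank '[[[-3,0,0],0,10],[[-2,0,0],0,10],[[-1,0,0],0,10],[[0,0,0],0,10]]';python3 go.py .549 -.255 .202
```

```text
time: 6.2
tcp_pos: [0.525, -0.2601, 0.2025]
tcp_rot: [-0.001, 0.993, 0.114, -0.002]
ft_force: [0.2, 1.5, -24.4]
gripper_width: 0.0138
finger_force: 20.1
t 6.2 tcp [ 0.525  -0.2601  0.2025] d_tool mm [24.6  0.4  0.5] roll 0.0008 tilt [-0.0034  0.0015 -1.    ] j [ 0.05  0.92  0.6   1.85 -0.84  0.65 -0.17]
time: 6.6
tcp_pos: [0.5224, -0.2605, 0.2028]
tcp_rot: [-0.001, 0.993, 0.115, 0.001]
ft_force: [8.8, 1.2, -28.2]
gripper_width: 0.0132
finger_force: 19.9
t 6.6 tcp [ 0.5224 -0.2605  0.2028] d_tool mm [27.2  0.7  0.8] roll 0.0029 tilt [ 0.0024  0.0014 -1.    ] j [ 0.06  0.91  0.6   1.86 -0.84  0.64 -0.16]
```

```bash
python3 -m crank '[[[0,0,1],0,10],[[0,0,1],0,10],[[0,0,0],0,10]]' 40;python3 go.py .549 -.255 .202; python3 -m crank '[[[-2,0,0],0,10],[[0,0,0],0,10]]';python3 go.py .549 -.255 .202; python3 -m crank '[[[-2,0,0],0,10],[[0,0,0],0,10]]';python3 go.py .549 -.255 .202
```

```text
time: 6.9
tcp_pos: [0.5222, -0.2607, 0.2027]
tcp_rot: [-0.001, 0.993, 0.115, 0.002]
ft_force: [6.1, 5.5, -11.8]
gripper_width: 0.0133
finger_force: 46.6
t 6.9 tcp [ 0.5222 -0.2607  0.2027] d_tool mm [27.4  0.6  0.8] roll 0.0027 tilt [ 0.0035  0.0023 -1.    ] j [ 0.06  0.91  0.6   1.86 -0.85  0.64 -0.16]
time: 7.1
tcp_pos: [0.5217, -0.2607, 0.2027]
tcp_rot: [-0.001, 0.993, 0.116, 0.003]
ft_force: [10.6, 5.1, -15.0]
gripper_width: 0.0133
finger_force: 46.1
t 7.1 tcp [ 0.5217 -0.2607  0.2027] d_tool mm [27.9  0.7  0.9] roll 0.0034 tilt [ 0.0063  0.0022 -1.    ] j [ 0.06  0.91  0.59  1.86 -0.85  0.64 -0.15]
time: 7.3
tcp_pos: [0.5212, -0.2607, 0.2027]
tcp_rot: [-0.001, 0.993, 0.116, 0.004]
ft_force: [13.7, 5.5, -18.4]
gripper_width: 0.0132
finger_force: 45.7
t 7.3 tcp [ 0.5212 -0.2607  0.2027] d_tool mm [28.4  0.9  0.9] roll 0.0043 tilt [ 0.0088  0.0022 -1.    ] j [ 0.06  0.91  0.59  1.86 -0.85  0.63 -0.15]
```

The force rises with almost no further motion, so this looks like the end stop. I'll push a little more, release, go up and swing aside to check.

```bash
python3 -m crank '[[[-2,0,0.5],0,10],[[-2,0,0.5],0,10],[[0,0,0],0,10]]';python3 go.py .549 -.255 .202; python3 -m crank '[[[4,0,0],0,10],[[4,0,0],0,20],[[0,0,0],0,36],[[0,0,0],0,36],[[0,0,-20],0,36],[[0,0,-40],0,36],[[0,0,-40],0,60],[[0,-30,-30],0,70]]'
python3 -m crank '[[[0,-50,0],0,70],[[0,-50,0],0,70],[[0,-50,0],0,70],[[0,-50,0],0,70],[[0,-50,0],0,70],[[0,-50,0],0,70],[[0,-50,0],0,70],[[0,-50,0],0,70]]'
python3 - <<'E'
from h import *
im,d=robot.get_image("top"); np.savez("pics/top2.npz",im=im,d=d)
cv2.imwrite("pics/c2.png",cv2.resize(im[110:240,230:400,::-1],(782,598),interpolation=cv2.INTER_CUBIC))
E
```

```text
time: 7.6
tcp_pos: [0.5201, -0.2609, 0.2027]
tcp_rot: [-0.0, 0.993, 0.117, 0.007]
ft_force: [19.1, 6.8, -14.4]
gripper_width: 0.0134
finger_force: 46.1
t 7.6 tcp [ 0.5201 -0.2609  0.2027] d_tool mm [29.5  1.   1.1] roll 0.0058 tilt [ 0.0146  0.0026 -0.9999] j [ 0.07  0.91  0.59  1.87 -0.86  0.63 -0.14]
time: 8.4
tcp_pos: [0.513, -0.2376, 0.3344]
tcp_rot: [0.004, 0.994, 0.111, 0.002]
ft_force: [1.2, -0.2, 0.2]
gripper_width: 0.0638
finger_force: 0.0
time: 9.2
tcp_pos: [0.4222, 0.1575, 0.3315]
tcp_rot: [0.0, 0.994, 0.113, 0.001]
ft_force: [0.4, 0.1, -0.2]
gripper_width: 0.07
finger_force: 0.0
```

View pics/c2.png

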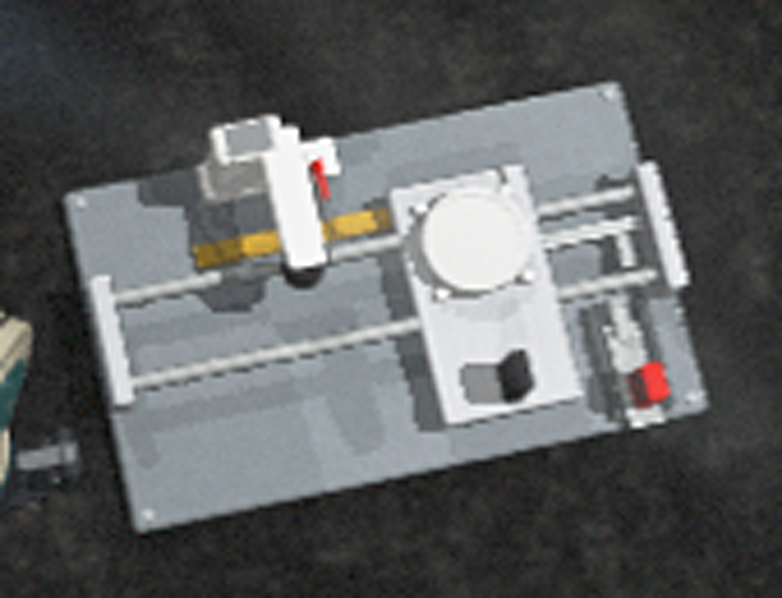

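The knob top moved from about (642,340) to (654,382), and the carriage hasn't moved. I'll measure the lock travel and the handle now.

```bash
python3 - <<'E'
from h import *
th=.2284; ex=np.array([np.cos(th),np.sin(th)]); ey=np.array([-np.sin(th),np.cos(th)]); org=np.array([.58924,-.0979])
v,u=np.mgrid[0:384,0:512]
def base(p): d=p[...,:2]-org; return np.stack([d@ex,d@ey],-1)
for f in("top0","top2"):
    z=np.load("pics/%s.npz"%f); im=z["im"].astype(float); R,G,B=im[...,0],im[...,1],im[...,2]
    w=np.clip((R-np.maximum(G,B)-20),0,None)*((u>355)&(u<385)&(v>175)&(v<205))
    for nm,sel in (("all",w),("bright top",w*(R>215))):
        c=np.array([(sel*u).sum(),(sel*v).sum()])/sel.sum(); print(f,nm,c,base(at_z("top",[c],.06 if "top" in nm else .05))[0].round(4))
    P=cloud("top",z["d"]); m=(u>325)&(u<355)&(v>175)&(v<205)&(P[...,2]>.079)&(P[...,2]<.092)
    b=base(P[m]); print("handle depth top n",m.sum(),b.mean(0).round(4),b.min(0).round(4),b.max(0).round(4))
    m=(u>325)&(u<355)&(v>175)&(v<205)&(im.sum(2)<200)&(P[...,2]>.045); b=base(P[m]); print("handle dark",b.min(0).round(4),b.max(0).round(4))
    m=(u>355)&(u<385)&(v>175)&(v<205)&(P[...,2]>.052)&(P[...,2]<.068); b=base(P[m]); print("knob depth top",m.sum(),b.mean(0).round(4),b.min(0).round(4),b.max(0).round(4))
g=np.load("pics/top2.npz")["im"]
for r in range(140,155): print(r,g[r,294:304].tolist() if 0 else [int(a[0])-int(max(a[1:])) for a in g[r,294:306]], [int(a.sum())//3 for a in g[r,334:348]])
E
```

```text
top0 all [369.43171728 183.61374534] [-0.0743 -0.1462]
top0 bright top [369.70041417 183.49838932] [-0.0757 -0.1438]
handle depth top n 44 [-0.0842 -0.0576] [-0.0962 -0.0652] [-0.0708 -0.0517]
handle dark [-0.0962 -0.0593] [-0.0726 -0.0513]
knob depth top 43 [-0.0758 -0.1405] [-0.087 -0.149] [-0.0645 -0.1343]
top2 all [371.81788022 192.60956871] [-0.1015 -0.1462]
top2 bright top [372.05112334 192.28977533] [-0.102  -0.1439]
handle depth top n 45 [-0.0835 -0.0575] [-0.0963 -0.0653] [-0.071  -0.0512]
handle dark [-0.0961 -0.06  ] [-0.0725 -0.0512]
knob depth top 46 [-0.1028 -0.1408] [-0.114  -0.1496] [-0.0911 -0.1343]
140 [0, 1, -1, 1, 0, 1, 0, 0, -7, -11, -13, -13] [161, 161, 165, 162, 162, 164, 162, 162, 165, 164, 163, 162, 165, 165]
141 [0, 1, 1, 0, 0, 0, 0, 1, -5, -12, -13, -14] [160, 166, 165, 160, 149, 148, 151, 154, 155, 163, 163, 163, 167, 166]
142 [0, 0, 0, 0, 0, 0, 0, 1, -1, -12, -13, -13] [151, 150, 156, 152, 152, 155, 153, 157, 158, 165, 167, 166, 164, 166]
143 [0, 0, 1, -1, -2, -3, -2, 0, 2, -9, -12, -13] [156, 155, 153, 151, 152, 155, 155, 155, 159, 168, 165, 166, 167, 16
[... 677 characters left out ...]
] [215, 218, 221, 221, 189, 130, 191, 229, 228, 228, 202, 156, 166, 167]
150 [1, 0, 0, -1, -8, 77, 157, 54, -17, -14, -14, -13] [225, 222, 223, 222, 200, 216, 237, 227, 226, 228, 201, 148, 150, 155]
151 [0, 1, 0, -1, -11, 42, 133, 57, -19, -12, -13, -12] [242, 242, 241, 218, 203, 241, 243, 233, 227, 230, 200, 144, 151, 155]
152 [0, 0, 0, 1, -5, 30, 117, 90, -18, -13, -11, -11] [229, 232, 229, 227, 226, 237, 232, 212, 221, 229, 220, 174, 151, 155]
153 [1, 0, 1, 1, -4, 11, 30, 11, -16, -13, -14, -12] [239, 234, 227, 224, 227, 231, 232, 225, 219, 222, 228, 199, 150, 156]
154 [0, 0, 0, 0, -5, -8, -12, -11, -15, -11, -12, -13] [239, 238, 240, 239, 232, 232, 235, 237, 226, 222, 229, 204, 152, 177]
```

Both the image and the fingertip track give only about 27 mm of lock travel, not 30. I'll check for an obstacle in front of the knob using the height map.

```bash
python3 - <<'E'
from h import *
th=.2284; ex=np.array([np.cos(th),np.sin(th)]); ey=np.array([-np.sin(th),np.cos(th)]); org=np.array([.58924,-.0979])
for f in ("top0","top2"):
    z=np.load("pics/%s.npz"%f); P=cloud("top",z["d"]); d=P[...,:2]-org; bx,by=d@ex,d@ey
    m=(bx>-.14)&(bx<-.02)&(by>-.19)&(by<-.10)
    print(f,"rows base x from -20 to -140 step 6; cols base y -102..-186 step -6: max height mm")
    for x in np.arange(-.02,-.14,-.006):
        print(int(x*1000),[ (lambda q:int(1000*q.max()) if len(q) else -1)(P[...,2][m&(abs(bx-x)<.003)&(abs(by-y)<.003)]) for y in np.arange(-.102,-.189,-.006)])
im=np.load("pics/top2.npz")["im"]
cv2.imwrite("pics/c3.png",cv2.resize(im[165:210,350:395,::-1],(585,585),interpolation=cv2.INTER_CUBIC))
E
```

```text
top0 rows base x from -20 to -140 step 6; cols base y -102..-186 step -6: max height mm
-20 [39, -1, 16, 18, 19, 14, 25, 29, 22, 32, 17, 41, 52, 46, -1]
-26 [40, 37, 37, 38, 39, 35, 40, 26, 40, 38, 38, 50, 51, 51, -1]
-32 [39, 41, 39, 41, 43, 41, 40, 40, 43, 42, 40, 50, 49, 49, 47]
-38 [40, 40, 17, 34, 36, 33, 28, 37, 22, 17, 36, 47, 53, 50, -1]
-44 [41, -1, 17, 22, 23, 28, 27, 26, 24, 21, 23, 43, 51, 49, 14]
-50 [44, 16, 18, 21, 24, 24, 24, 27, 27, 28, 28, 18, 17, 17, 13]
-56 [43, -1, 18, 28, 25, 25, 23, 25, 23, 26, 21, 21, 19, 16, 18]
-62 [38, -1, 18, 23, 26, 27, 61, 26, -1, -1, 26, 20, 16, 17, 15]
-68 [39, -1, 16, 22, 25, 62, 61, 62, -1, -1, 24, 19, 15, 18, 15]
-74 [42, -1, 18, 27, 29, 43, 63, 62, 62, -1, 23, 17, 18, 15, 13]
-80 [38, -1, 16, 18, 26, 59, 65, 63, 60, 26, 23, 16, 15, 17, 16]
-86 [43, 15, 17, 23, 27, 56, 59, 60, 61, 27, 27, 20, 20, 17, 17]
-92 [40, 16, 21, 23, 25, 26, 27, 24, 27, 27, 23, 22, 19, 18, 17]
-98 [15, 18, 17, 23, 27, 23, 22, 23, 19, 26, 25, 15, 18, 15, 17]
-104 [19, 17, 20, 25, 25, 20, 19, 16, 17, 28, 24, 16, 22, 15, 16]
-110 [16, 17, 16, 22, 27, 21, 15, 16
[... 927 characters left out ...]
, 18, 11]
-74 [39, 19, 17, 25, 24, 26, 26, 27, 24, 24, 27, 19, 20, 15, 16]
-80 [40, -1, 17, 22, 32, 25, 28, 24, 26, 25, 25, 15, 19, 17, 15]
-86 [43, -1, 19, 24, 26, 26, 27, 23, 25, 21, 24, 21, 17, 21, 17]
-92 [38, 13, 17, 24, 26, 37, 62, 62, -1, -1, 28, 16, 16, 19, 14]
-98 [16, 15, 14, 25, 29, 50, 66, 63, 55, -1, 24, 17, 17, 18, 12]
-104 [16, 16, 17, 24, 28, 60, 63, 62, 62, -1, 22, 18, 19, 16, 18]
-110 [19, 19, 18, 24, 25, 55, 59, 65, 61, 23, 25, 18, 17, 19, 18]
-116 [15, 17, 16, 23, 27, 26, 56, 51, 58, 26, 23, 17, 18, 14, 17]
-122 [17, 18, 16, 13, 16, 28, 27, 24, 25, 14, 17, 14, 16, 17, 16]
-128 [4, 4, 4, 3, 3, 2, 6, 4, 3, 3, 5, 4, 4, 3, 5]
-134 [5, 4, 3, 4, 5, 2, 3, 2, 4, 5, 3, 2, 6, 4, 2]
```

View pics/c3.png

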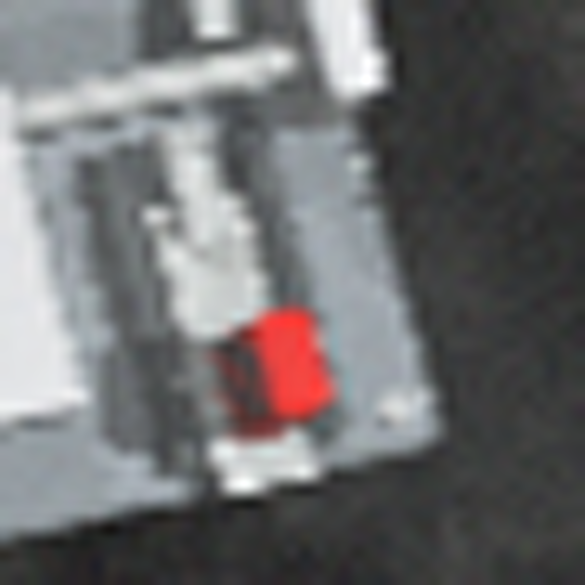

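Nothing stands in front of the knob, but travel still looks about 3 mm short. I'll grip it again a bit higher, with no vertical load, and pull to a firm stop.

```bash
python3 -m crank '[[[0,50,0],0,36],[[0,50,0],0,36],[[0,50,0],0,36],[[0,50,0],0,36],[[0,50,0],0,36],[[0,50,0],0,36],[[0,50,0],0,36],[[0,50,0],0,36]]'; python3 go.py .5224 -.2605 .26
```

```text
time: 10.05
tcp_pos: [0.513, -0.2361, 0.3314]
tcp_rot: [0.0, 0.994, 0.113, 0.0]
ft_force: [0.2, 0.5, 0.1]
gripper_width: 0.0361
finger_force: 0.0
t 10.05 tcp [ 0.513  -0.2361  0.3314] d_tool mm [ 3.6 25.8 71.4] roll -0.0011 tilt [ 5.e-04 -8.e-04 -1.e+00] j [-0.09  0.73  0.78  1.85 -0.67  0.85 -0.32]
```

```bash
python3 -m crank '[[[4,26,20],0,36],[[0,0,30],0,36],[[0,0,21],0,36],[[0,0,20],0,36],[[0,0,20],0,36],[[0,0,12],0,36],[[0,0,0],0,36]]'; python3 -m crank '[[[0,0,0],0,25],[[0,0,0],0,18],[[0,0,0],0,10],[[0,0,0],0,10],[[0,0,0],0,10]]' 50; python3 go.py .5224 -.2605 .207
```

```text
time: 10.75
tcp_pos: [0.5226, -0.2576, 0.2068]
tcp_rot: [-0.0, 0.993, 0.114, -0.001]
ft_force: [-0.5, 0.4, 0.1]
gripper_width: 0.0361
finger_force: 0.0
time: 11.25
tcp_pos: [0.5241, -0.2588, 0.2091]
tcp_rot: [0.002, 0.993, 0.114, 0.001]
ft_force: [0.6, -5.3, 2.1]
gripper_width: 0.013
finger_force: 52.3
t 11.25 tcp [ 0.5241 -0.2588  0.2091] d_tool mm [-2.1  1.2  2.1] roll 0.0008 tilt [ 0.0027 -0.0046 -1.    ] j [ 0.04  0.91  0.61  1.86 -0.84  0.65 -0.17]
```

```bash
for i in 1 2; do :; done; python3 -m crank '[[[-4,0,0],0,10],[[0,0,0],0,10]]'; python3 go.py .5224 -.2605 .207 ; python3 -m crank '[[[-4,0,0],0,10],[[0,0,0],0,10]]'; python3 go.py .5224 -.2605 .207; python3 -m crank '[[[-4,0,0],0,10],[[0,0,0],0,10]]'; python3 go.py .5224 -.2605 .207
```

```text
time: 11.45
tcp_pos: [0.523, -0.2588, 0.2091]
tcp_rot: [0.003, 0.993, 0.115, 0.004]
ft_force: [7.7, -4.5, -2.4]
gripper_width: 0.0129
finger_force: 51.6
t 11.45 tcp [ 0.523  -0.2588  0.2091] d_tool mm [-1.   1.5  2.1] roll 0.002 tilt [ 0.0082 -0.0045 -1.    ] j [ 0.05  0.9   0.61  1.86 -0.84  0.64 -0.16]
time: 11.65
tcp_pos: [0.5219, -0.2589, 0.2092]
tcp_rot: [0.003, 0.993, 0.116, 0.006]
ft_force: [15.3, -3.9, -7.8]
gripper_width: 0.013
finger_force: 50.9
t 11.65 tcp [ 0.5219 -0.2589  0.2092] d_tool mm [0.  1.7 2.2] roll 0.0036 tilt [ 0.0134 -0.0046 -0.9999] j [ 0.05  0.9   0.6   1.87 -0.85  0.64 -0.15]
time: 11.85
tcp_pos: [0.5209, -0.2589, 0.2092]
tcp_rot: [0.003, 0.993, 0.117, 0.009]
ft_force: [23.8, -2.4, -12.4]
gripper_width: 0.0129
finger_force: 50.3
t 11.85 tcp [ 0.5209 -0.2589  0.2092] d_tool mm [1.  1.9 2.2] roll 0.0053 tilt [ 0.0185 -0.0046 -0.9998] j [ 0.05  0.9   0.6   1.87 -0.85  0.63 -0.15]
```

The tip stays put while the force climbs to 24 N, at a different grip height, so this acts like a hard stop. To rule out a jam, I'll push back a few mm and pull to the stop again.

```bash
python3 -m crank '[[[5,0,0],0,10],[[5,0,0],0,10],[[5,0,0],0,10],[[4,0,0],0,10],[[0,0,0],0,10]]'; python3 go.py .5224 -.2605 .207 ; python3 -m crank '[[[-5,0,0],0,10],[[-5,0,0],0,10],[[0,0,0],0,10]]'; python3 go.py .5224 -.2605 .207; python3 -m crank '[[[-6,0,0],0,10],[[-6,0,0],0,10],[[-4,0,0],0,10],[[0,0,0],0,10]]'; python3 go.py .5224 -.2605 .207
```

```text
time: 12.35
tcp_pos: [0.5311, -0.2571, 0.2091]
tcp_rot: [0.002, 0.993, 0.114, 0.001]
ft_force: [1.0, -5.6, 3.0]
gripper_width: 0.0128
finger_force: 52.7
t 12.35 tcp [ 0.5311 -0.2571  0.2091] d_tool mm [-9.3  1.3  2.1] roll 0.0011 tilt [ 0.0026 -0.0046 -1.    ] j [ 0.03  0.91  0.62  1.84 -0.83  0.66 -0.19]
time: 12.65
tcp_pos: [0.5232, -0.2588, 0.2091]
tcp_rot: [0.003, 0.993, 0.115, 0.003]
ft_force: [6.3, -4.9, -1.6]
gripper_width: 0.013
finger_force: 52.0
t 12.65 tcp [ 0.5232 -0.2588  0.2091] d_tool mm [-1.2  1.4  2.1] roll 0.0015 tilt [ 0.007  -0.0044 -1.    ] j [ 0.05  0.9   0.61  1.86 -0.84  0.64 -0.17]
time: 13.05
tcp_pos: [0.5191, -0.259, 0.2092]
tcp_rot: [0.004, 0.993, 0.118, 0.013]
ft_force: [36.3, -0.7, -21.2]
gripper_width: 0.0131
finger_force: 49.6
t 13.05 tcp [ 0.5191 -0.259   0.2092] d_tool mm [2.8 2.3 2.3] roll 0.0081 tilt [ 0.0273 -0.0045 -0.9996] j [ 0.06  0.89  0.59  1.88 -0.86  0.61 -0.13]
```

It slides back freely and stops at the same spot under 36 N, so this is the end stop. I'll ease off, release, rise, and work out the approach and the travel.

```bash
python3 -m crank '[[[6,0,0],0,10],[[6,0,0],0,10],[[1,0,0],0,10]]'; python3 go.py .5224 -.2605 .207; python3 -m crank '[[[0,0,0],0,20],[[0,0,0],0,36],[[0,0,-20],0,36],[[0,0,-30],0,36],[[0,0,-20],0,50],[[0,0,0],0,50]]'; python3 go.py .5205 -.1731 .26
python3 - <<'E'
from h import *
th=.2284; ex=np.array([np.cos(th),np.sin(th)]); ey=np.array([-np.sin(th),np.cos(th)]); org=np.array([.58924,-.0979])
base=lambda p:np.c_[(p[:,:2]-org)@ex,(p[:,:2]-org)@ey]
im=np.load("pics/top2.npz")["im"].astype(float)
a=[];b=[]
for r in range(147,153):
    w=np.clip(im[r,294:306,0]-im[r,294:306,1:].max(1)-20,0,None); a.append((294+(w*np.arange(12)).sum()/w.sum(),r))
for r in range(147,150):
    w=np.clip(215-im[r,336:342].mean(1),0,None); b.append((336+(w*np.arange(6)).sum()/w.sum(),r))
print("pointer",base(at_z("top",a,.04)).round(4).tolist()); print("index",base(at_z("top",b,.04)).round(4).tolist())
E
```

```text
time: 13.35
tcp_pos: [0.5227, -0.2588, 0.2091]
tcp_rot: [0.003, 0.993, 0.116, 0.005]
ft_force: [9.2, -4.1, -2.8]
gripper_width: 0.0129
finger_force: 52.3
t 13.35 tcp [ 0.5227 -0.2588  0.2091] d_tool mm [-0.7  1.6  2.1] roll 0.0038 tilt [ 0.0099 -0.0048 -0.9999] j [ 0.05  0.9   0.6   1.86 -0.84  0.64 -0.16]
time: 13.95
tcp_pos: [0.5179, -0.2587, 0.2802]
tcp_rot: [0.001, 0.993, 0.114, 0.001]
ft_force: [0.2, 0.7, 0.3]
gripper_width: 0.0499
finger_force: 0.0
t 13.95 tcp [ 0.5179 -0.2587  0.2802] d_tool mm [ 21.9 -82.8  20.1] roll 0.001 tilt [ 0.0031 -0.001  -1.    ] j [-0.01  0.81  0.71  1.84 -0.74  0.77 -0.24]
pointer [[0.0774, 0.0285], [0.0742, 0.028], [0.071, 0.0277], [0.0677, 0.0273], [0.0646, 0.0275], [0.0615, 0.0274]]
index [[0.0538, -0.087], [0.0505, -0.0873], [0.0474, -0.0872]]
```

Index at y = -87 mm and pointer at y = +27.5 mm give about 115 mm of carriage travel. The index agrees with the handle (-57.6 - 30 mm). Now for the handle.

```bash
python3 -m crank '[[[11,-41,0],0,50],[[11,-42,0],0,50],[[0,0,20],0,50],[[0,0,20],0,50],[[0,0,12],0,50],[[0,0,6],0,50],[[0,0,0],0,50]]'; python3 go.py .5205 -.1731 .222;  python3 -m crank '[[[0,0,0],0,30],[[0,0,0],0,20],[[0,0,0],0,14],[[0,0,0],0,8],[[0,0,0],0,8],[[0,0,0],0,8]]' 40; python3 go.py .5205 -.1731 .222
```

```text
time: 14.65
tcp_pos: [0.5198, -0.1728, 0.2189]
tcp_rot: [-0.0, 0.993, 0.114, -0.001]
ft_force: [0.5, -0.6, -0.1]
gripper_width: 0.0503
finger_force: 0.0
t 14.65 tcp [ 0.5198 -0.1728  0.2189] d_tool mm [ 0.6  0.4 -3.1] roll 0.0003 tilt [-1.9e-03  7.0e-04 -1.0e+00] j [-0.11  0.86  0.62  1.95 -0.86  0.61 -0.26]
time: 15.25
tcp_pos: [0.5205, -0.1726, 0.2202]
tcp_rot: [0.0, 0.993, 0.115, 0.0]
ft_force: [-0.8, -0.3, 6.3]
gripper_width: 0.0115
finger_force: 42.1
t 15.25 tcp [ 0.5205 -0.1726  0.2202] d_tool mm [-0.1  0.4 -1.8] roll 0.0018 tilt [ 8.e-04 -2.e-04 -1.e+00] j [-0.11  0.86  0.62  1.95 -0.86  0.61 -0.26]
```

The fin is gripped at 11.5 mm. I'll slide about 96 mm first.

```bash
python3 -m crank '[[[0,-6,0],0,8],[[0,-12,0],0,8],[[0,-15,0],0,8],[[0,-15,0],0,8],[[0,-15,0],0,8],[[0,-15,0],0,8],[[0,-12,0],0,8],[[0,-6,0],0,8]]'; python3 -m crank '[[[0,0,0],0,8]]'; python3 go.py .4945 -.0606 .2202
```

```text
time: 16.05
tcp_pos: [0.4983, -0.0795, 0.2203]
tcp_rot: [0.001, 0.993, 0.114, 0.0]
ft_force: [-0.1, -4.9, 3.6]
gripper_width: 0.0114
finger_force: 42.0
time: 16.15
tcp_pos: [0.4981, -0.0783, 0.2202]
tcp_rot: [-0.0, 0.993, 0.115, 0.0]
ft_force: [-2.2, 0.6, 8.3]
gripper_width: 0.0113
finger_force: 42.6
t 16.15 tcp [ 0.4981 -0.0783  0.2202] d_tool mm [  0.5 -18.1   0. ] roll 0.0021 tilt [-0.e+00  3.e-04 -1.e+00] j [-0.28  0.82  0.59  2.07 -0.92  0.54 -0.34]
```

The carriage follows freely. The next 10 mm go quickly, then small steps watching the force along the rail.

```bash
cat > f.py <<'E'
from h import *
s=robot.observe(); th=.2284; ey=np.array([-np.sin(th),np.cos(th),0]); w,x,y,z=s["tcp_rot"]
from scipy.spatial.transform import Rotation as Ro
zt=Ro.from_quat([x,y,z,w]).as_matrix()[:,2]; p=np.array(s["tcp_pos"])
print("travel tcp %.1f tip %.1f  Fy %.1f"%tuple([1000*(p-[.5205,-.1726,0])@ey,1000*(p+.155*zt-[.5205,-.1726,0])@ey,np.array(s["ft_force"])@ey]))
E
python3 -m crank '[[[0,-5,0],0,8],[[0,-4,0],0,8],[[0,0,0],0,8]]' >/dev/null; python3 f.py
python3 -m crank '[[[0,-2,0],0,8],[[0,0,0],0,8]]' >/dev/null; python3 f.py
python3 -m crank '[[[0,-1,0],0,8],[[0,0,0],0,8]]' >/dev/null; python3 f.py
python3 -m crank '[[[0,-1,0],0,8],[[0,0,0],0,8]]' >/dev/null; python3 f.py
python3 -m crank '[[[0,-1,0],0,8],[[0,0,0],0,8]]' >/dev/null; python3 f.py
```

```text
travel tcp 105.4 tip 105.4  Fy 0.6
travel tcp 107.2 tip 107.2  Fy 0.0
travel tcp 108.0 tip 107.9  Fy -2.1
travel tcp 109.0 tip 108.9  Fy -1.3
travel tcp 110.1 tip 110.0  Fy -0.4
```

```bash

python3 -m crank '[[[0,-1,0],0,8],[[0,0,0],0,8]]' >/dev/null; python3 f.py
python3 -m crank '[[[0,-1,0],0,8],[[0,0,0],0,8]]' >/dev/null; python3 f.py
python3 -m crank '[[[0,-1,0],0,8],[[0,0,0],0,8]]' >/dev/null; python3 f.py
python3 -m crank '[[[0,-1,0],0,8],[[0,0,0],0,8]]' >/dev/null; python3 f.py
```

```text
travel tcp 111.5 tip 111.7  Fy 1.0
travel tcp 113.4 tip 113.9  Fy 3.5
travel tcp 114.3 tip 114.6  Fy 3.0
travel tcp 114.7 tip 114.8  Fy 1.1
```

The ball has pulled in: Fy went to +3.5 N, then fell. A small step more to centre, then confirm visually.

```bash

python3 -m crank '[[[0,-0.5,0],0,8],[[0,0,0],0,8]]' >/dev/null; python3 f.py
python3 -m crank '[[[0,0,0],0,8],[[0,0,0],0,8]]' >/dev/null; python3 f.py
python3 - <<'E'
from h import *
im,d=robot.get_image("top"); im2,d2=robot.get_image("scene"); np.savez("pics/top4.npz",im=im,d=d)
a=cv2.resize(im[110:240,230:400,::-1],(398,304),interpolation=cv2.INTER_CUBIC)
b=cv2.resize(im2[170:260,270:340,::-1],(398,512),interpolation=cv2.INTER_CUBIC)
c=np.zeros((512,796,3),np.uint8); c[:304,:398]=a; c[:,398:]=b
cv2.imwrite("pics/c4.png",c)
E
```

```text
travel tcp 114.8 tip 114.8  Fy -1.0
travel tcp 114.8 tip 114.8  Fy -0.4
```

View pics/c4.png

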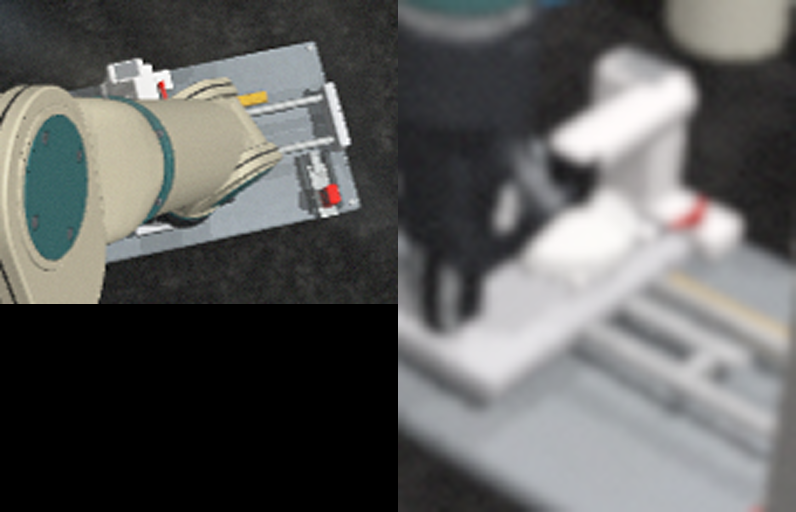

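The gripper holds the handle. In the right panel the carriage's rear edge meets the red pointer at about (690,220), and in the top view the knob is at the plate's front edge at (333,194). The tip travel of 114.8 mm matches the 114.7 mm measured, with Fy near 0. I'll check the lock and bottles once, then hand in.

```bash
python3 - <<'E'
from h import *
th=.2284; ex=np.array([np.cos(th),np.sin(th)]); ey=np.array([-np.sin(th),np.cos(th)]); org=np.array([.58924,-.0979])
v,u=np.mgrid[0:384,0:512]; A=np.load("pics/top0.npz")["im"].astype(float)
for f in ("top2","top4"):
    z=np.load("pics/%s.npz"%f); P=cloud("top",z["d"]); m=(u>360)&(u<385)&(v>175)&(v<205)&(P[...,2]>.052)&(P[...,2]<.068)
    d=P[m][:,:2]-org; print(f,m.sum(),(d@ex).mean().round(4),(d@ey).mean().round(4))
print("bystander diff (top2 vs top0)",abs(np.load("pics/top2.npz")["im"][145:255,140:215]-A[145:255,140:215]).mean())
s=robot.observe(); print(s["time"],s["gripper_width"],s["finger_force"],np.abs(s["joint_vel"]).max())
E
python3 f.py
```

```text
top2 46 -0.1028 -0.1408
top4 47 -0.1028 -0.1407
bystander diff (top2 vs top0) 74.08670707070706
18.55 0.01163280978915776 42.65419542789459 0.0012495778082889624
travel tcp 114.8 tip 114.8  Fy -0.5
```

```bash
python3 - <<'E'
from h import *
A=np.load("pics/top0.npz")["im"].astype(float)
for f in("top2","top4"):
    B=np.load("pics/%s.npz"%f)["im"].astype(float)
    for n,(x,y) in dict(flask=(160,166),dropper=(168,214),dark=(199,242)).items(): print(f,n,abs(A[y-14:y+14,x-14:x+14]-B[y-14:y+14,x-14:x+14]).mean().round(1))
E
```

```text
top2 flask 2.3
top2 dropper 75.0
top2 dark 59.9
top4 flask 14.9
top4 dropper 58.1
top4 dark 71.1
```

The arm hides the bottles in the top view, so I'll compare them in the scene view.

```bash
python3 - <<'E'
from h import *
A=np.load("pics/scene0.npz")["im"]; B,_=robot.get_image("scene")
for n,(x,y) in dict(flask=(234,154),dropper=(202,172),dark=(192,192)).items(): print(n,abs(A[y-12:y+12,x-8:x+8].astype(float)-B[y-12:y+12,x-8:x+8]).mean().round(1))
cv2.imwrite("pics/s5.png",cv2.resize(np.hstack([A[120:220,160:270],B[120:220,160:270]])[:,:,::-1],(792,360)))
E
```

```text
flask 1.9
dropper 44.3
dark 3.2
```

View pics/s5.png

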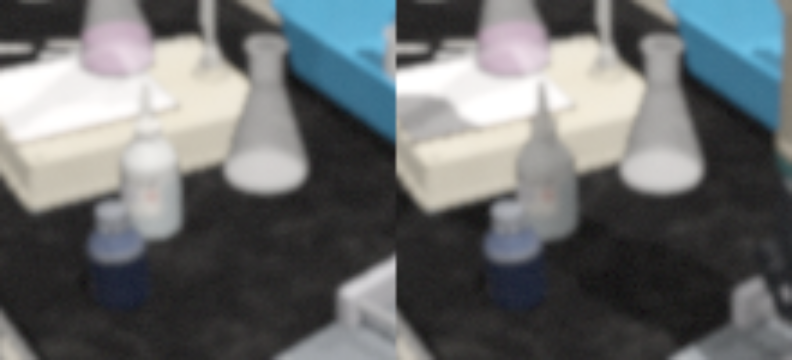

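The dropper bottle (150,190), dark bottle (115,260) and flask (265,120) stand where they did; only the arm's shadow differs. Handing in.

```bash
python3 -c "
from plant import robot
print(robot.finish_job())"; python3 f.py
```

```text
the job is handed in; nothing more can be done
None
the job is handed in; nothing more can be done
```

Job handed in: the lock knob is hard against its end stop (measured travel about 27 mm of the stated 30), the carriage sits in the notch with the handle still gripped, and the flask and bottles have not moved.

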